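# Clamp the salt shaker in its turnbuckle holder

## Task

Clamp the salt shaker so that its lid can be unscrewed with one hand: in the holder that the salt shaker stands in, swing the lever of the turnbuckle sleeve over towards the robot and all the way down to its stop, so that both jaws draw in on the shaker. Leave the shaker standing upright, let go of the lever, and do not turn the lever of the other holder, the one with the small honey jar.

Things in the scene. Friction and masses are not known exactly. Their poses are not given: they have to be found in the camera images.
- salt_shaker: Round glass salt shaker with a domed grey lid, 44 mm diameter, 90 mm tall, loose. It stands upright between the jaws of one of two identical holders (the other holds a lower, squarish amber honey jar, 37x46x74 mm). Origin: centre of its underside; z up.
- shaker_clamp: The holder round the shaker, fixed: grey plate 150 (x) x 200 (y) x 10 mm, two aluminium jaws (tops 59 mm up) that slide in along y. Origin: centre of the plate's underside; x from lever side (near the robot) to shaker side, z up; yaw within 0.45. Shaker at x = 25, y = 0 mm. The turnbuckle sleeve, 68 mm long, 26 thick, lies along y at x = -45, z = 46; its two threaded ends are fixed to the jaws.
- shaker_clamp_grip (a point): Centre of the black barrel grip at the end of that sleeve's 10 mm lever bar, 85 mm from the sleeve's axis, at y = 0 of the holder. The barrel, 24 mm diameter, 28 mm long, lies along the holder's y: pinch its flat ends from above, fingers closing along y (it may turn between them), or push it. The point's y axis is the sleeve's axis; its z points out along the bar.
- shaker_clamp_sleeve (a joint): Turn q of that sleeve, 0 to 1.4 rad (stop); starts at 0 to 0.25. The lever leans 0.26 - q from upright towards the shaker: q grows as it comes over towards the robot and down. Barrel centre in the holder's frame: x = -45 + 85 sin(0.26 - q), z = 46 + 85 cos(0.26 - q) mm. Each rad draws both jaws in 7 mm; sprung pads meet the shaker at about 1.0. Takes 2 to 4 N at the barrel; stays where left.
- jar_clamp_sleeve (a joint): The same joint of the other, identical holder, in which the honey jar stands; to be left as it is.

How it is judged:
By the outcome, as a careful person would: the job done as asked, in the order asked, and still so for the second after the job is handed in, with the robot touching nothing.
It also fails if it takes over 29 s, if anything falls off the work surface, if the arm or the gripper's body presses on something with over 40 N, if the wrist force passes 120 N, or if a joint passes its speed limit or range.

## Robot

A 6-joint arm with a two-finger parallel gripper is mounted at the origin on a cart in front of the work surface, level with it; the furniture and walls round the work are solid. World frame = base frame: x ahead of the robot, y to its left, z up, the work surface at z = 0. Lengths are in mm, angles in rad, forces in N, time in s.
With the tool pointing down it reaches from about 350 to 775 mm from the base axis. Payload 7.3 kg.
Tool frame: the origin (TCP) lies on the centre line of the jaws, within the pads' length; the fingertips stand 22 mm ahead of it and the grasp point (between the pads) lies 3 mm ahead of it; z points along the fingers, y is the direction in which the jaws open and shut (so a half turn about z gives the same grasp; the last joint's range is limited). The gripper opens to 92 mm and grips with 3 to 60 N. Pads are 19 mm wide; open, the fingers measure 130 mm over their backs; the gripper's body (75 mm by 190 mm) begins 47 mm behind the grasp point.
Start: joints at [1.018, 0.342, 1.524, -0, 1.275, -0.146], TCP at [207.715, 482.18, 248.741] pointing down, gripper open.
Joint ranges: [-2.53, 2.53], [-0.77, 2.02], [0.04, 2.7], [-1, 4.14], [0.28, 2.66], [-3.11, 3.11]. Speed limits (rad/s): [2.57, 2.57, 3.14, 3.14, 3.14, 3.14].

## Interface

Orientations are given as [roll, pitch, yaw] about the fixed x, y, z axes, in that order (R = Rz(yaw) Ry(pitch) Rx(roll)).
In Python, from plant import get_obs, capture, bot, spot_in gives the robot as it stands.
- The arm moves only by the shell command python3 -m handwheel 'ROWS' [OPENING]. ROWS is JSON, a list of rows, each a list of 2 entries, a list of its own where there are three numbers: the shift along the world's x, y, z in mm, then the turn, a rotation vector about the world's x, y, z in rad. In form: [[[x, y, z], [wx, wy, wz]], ...]. A call has 1 to 12 rows; each row shifts and turns the commanded pose from where the row before left it; what a row does not reach is not made up. A row lasts 1/8 s, in which the tool goes at most 62.5 mm and 10.7 degrees, less where a joint would pass 70% of its speed; a pose out of reach is approached as far as the arm can. A call is refused whole if a number of a shift passes 62.5 or a number of a turn 0.188, either way. A call with a gripper value outside its range is refused whole. OPENING is the closure, from 0 (fully open) to 1 (shut), set as the call begins (- or left out, the last holds). The fingers move at their own pace and stop on an object; the grip force is fixed at half the most. Time passes only in rows, so rows that do not move let the fingers close. It gives the time, the measured TCP pose, the force and the opening at its end, in the units of the state.
- get_obs(): the state, without advancing time (a new reading comes with each control period).
- capture(name): name is "side" or "top" or "wrist"; returns a dict with "img" (420x560x3 uint8, red, green, blue), "fx", "fy", "cx", "cy" (pixels), "k1" (the pictures are not rectified: a ray, as slopes to the right and down, at radius r is drawn at 1 + k1 r^2 times it, then the intrinsics apply), "cam_to_world" (4x4, takes a point from camera to world coordinates). Camera axes: x right, y up, looking along -z (the intrinsics and any distortion apply to the point x, -y, -z); pixel columns grow to the right and rows downward; lengths in mm; the calibration is good to about 2 mm. A picture is of the moment at which its call begins. There is no depth.
- bot.close_job(): hands the job in, once; it reports no verdict.
Trained networks look in the newest picture that a camera, given by its name, has taken for a name from the list of things; names that differ only in an ending like _2 or _b are one class to them, and where a whole thing is asked for, a point or a joint stands for the part that bears it (a point fixed in the world has none). Each returns a list of dicts, best first, with "score" (0 to 1); they miss things now and then, are a little off and sometimes report something else, mostly with a low value. They report only what shows in the picture. A call takes as long as a camera call.
- spot_in(thing, camera): "xyz" ([x, y, z] in mm, in the coordinates of the camera as it stood for that picture, good to about 4 mm: the middle of the surface that is visible of it).
The state is a dict: "time": time; "joint_positions": joint angles; "dq": joint speeds; "tau": joint torques, N m; "tool_pos": TCP position; "tcp_rot": TCP orientation; "contact_force": force on the tool from outside, world axes, zero at the start; "moment": the same for the moment, N m; "grip_width": finger opening in mm.
Only numpy, scipy, OpenCV 4.12 (cv2) and the standard library are available. Lean on these libraries where they do the work, as an engineer would, in place of code of your own. Each camera call takes 0.05 s, during which the arm holds its last target. There are 200 camera calls.

## Working session

There is one attempt and no reset: what is moved stays moved. The work goes in short steps, Python scripts to look and compute and a shell command to move; the robot and the scene stay as the last step left them, time stands still between calls to the robot, and variables do not carry over. Pictures are saved under pics/ and viewed, about 8 in all and at most 12, crops included, and the job is handed in when it is done.

```bash
mkdir -p pics; cat > h.py <<'E'
import numpy as np, cv2
from plant import get_obs, capture, bot, spot_in
def look(cam,name,things=()):
    c=capture(cam); cv2.imwrite(f'pics/{name}.png',c['img'][:,:,::-1])
    T=np.array(c['cam_to_world'])
    for t in things:
        for d in spot_in(t,cam)[:3]:
            p=T@np.r_[d['xyz'],1]; print(cam,t,round(d['score'],2),p[:3].round(0))
    return c
def proj(c,P):
    q=np.linalg.inv(np.array(c['cam_to_world']))@np.r_[P,1]
    a,b=q[0]/-q[2],-q[1]/-q[2]; s=1+c['k1']*(a*a+b*b)
    return c['cx']+c['fx']*a*s, c['cy']+c['fy']*b*s
E
python3 - <<'E'
from h import *
o=get_obs(); print(o['time'],o['tool_pos'],o['tcp_rot'],o['grip_width'])
n=['salt_shaker','shaker_clamp','shaker_clamp_grip','shaker_clamp_sleeve']
a=look('top','top1',n); b=look('side','side1',n)
cv2.imwrite('pics/t.png',cv2.resize(np.hstack([a['img'],b['img']])[:,:,::-1],(800,300)))
E
```

```text
0.0 [207.49227889 481.83777389 248.032339  ] [-3.14002191e+00 -2.33164379e-04  2.73483181e+00] 92.07896095327493
top salt_shaker 0.87 [ 647. -204.   90.]
top shaker_clamp 0.66 [ 625. -203.    9.]
top shaker_clamp_grip 0.95 [ 585. -216.   59.]
top shaker_clamp_sleeve 0.84 [ 590. -221.   59.]
side salt_shaker 0.92 [ 646. -226.   70.]
side shaker_clamp 0.74 [ 619. -262.   28.]
side shaker_clamp_sleeve 0.75 [ 596. -237.   59.]
```

View pics/top1.png

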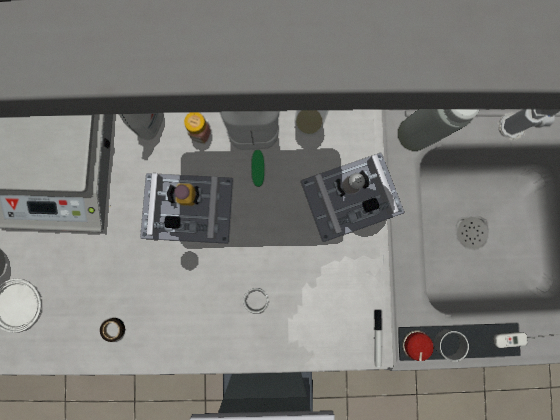

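View pics/side1.png

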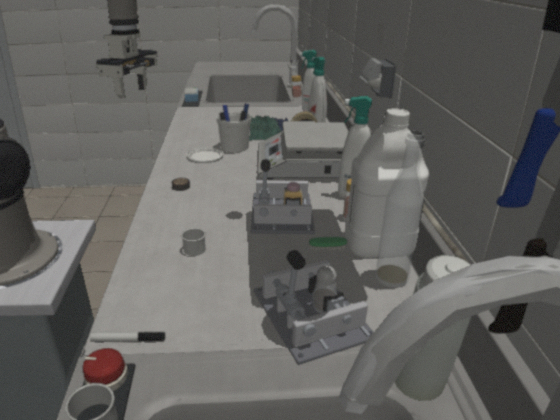

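The top view shows the shaker at pixel (355,181) in the right-hand holder, which is yawed about +0.4. Its barrel is at about (371,204). The jar holder is on the left, and a cabinet overhangs the far side.

```bash
python3 - <<'E'
from h import *
i=cv2.imread('pics/top1.png')[140:255,290:415]; j=cv2.imread('pics/side1.png')[235:370,245:385]
cv2.imwrite('pics/crop.png',np.hstack([cv2.resize(i,(400,368),interpolation=2),cv2.resize(j,(382,368),interpolation=2)]))
E
```

```text
(no output)
```

View pics/crop.png

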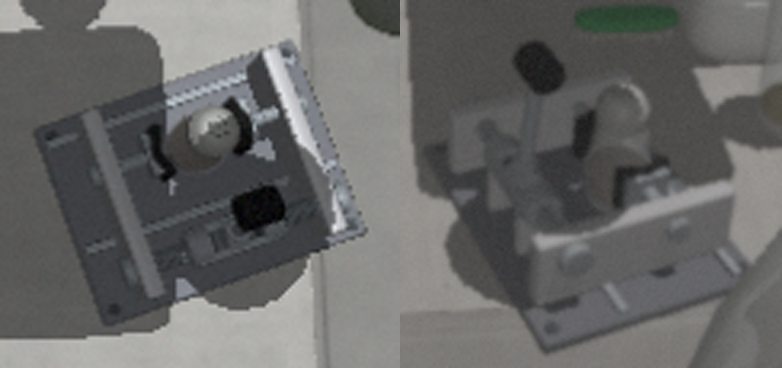

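```bash
python3 - <<'E'
from h import *
from scipy.optimize import least_squares
a=capture('top'); b=capture('side')
C=[(-.1+75,100),(75,-100),(-75,-100),(-75,100)]
px=[(301.3,180.6),(381.3,152.5),(405,213.1),(323.1,241.9)]
def W(p,v): 
    c,s=np.cos(p[2]),np.sin(p[2]); return np.array([p[0]+c*v[0]-s*v[1],p[1]+s*v[0]+c*v[1],v[2]])
def B(p): return W(p,(-45+85*np.sin(.26-p[3]),0,46+85*np.cos(.26-p[3])))
def f(p):
    r=[np.subtract(proj(a,W(p,(*k,10))),m) for k,m in zip(C,px)]
    r+=[np.subtract(proj(a,B(p)),(370.6,205)),np.subtract(proj(b,B(p)),(296.3,260))]
    return np.concatenate(r)
s=least_squares(f,[620,-210,.38,.1],loss='soft_l1'); p=s.x
print(p,f(p).round(1)); print('barrel',B(p),'shaker',W(p,(25,0,90)),proj(a,W(p,(25,0,90))))
for q in np.arange(0,1.5,.2):print(q.round(1),B([*p[:3],q]).round())
E
```

```text
[ 6.31819439e+02 -2.15677030e+02  3.20215380e-01  1.43556315e-01] [-0.6 -0.3  0.7 -0.4  0.4 -0.   0.1  0.6  0.1 -0.3 -0.3 -1. ]
barrel [ 598.4802678  -226.73324764  130.42438774] shaker [ 655.54862979 -207.80775494   90.        ] (np.float64(356.09988458612037), np.float64(180.15095698594868))
0.0 [ 610. -223.  128.]
0.2 [ 594. -228.  131.]
0.4 [ 578. -234.  130.]
0.6 [ 562. -239.  126.]
0.8 [ 548. -244.  119.]
1.0 [ 535. -248.  109.]
1.2 [ 524. -251.   96.]
1.4 [ 516. -254.   81.]
```

The fit is consistent to within 1 px: yaw 0.32, q about 0.14, barrel at (598,-227,130). I'll approach it now.

```bash
python3 -m handwheel '[[[28,-50,0],[0,0,0.06]],[[28,-50,0],[0,0,0.06]],[[28,-50,0],[0,0,0.06]],[[28,-50,0],[0,0,0.06]],[[28,-50,0],[0,0,0.06]],[[28,-50,0],[0,0,0.06]],[[28,-50,0],[0,0,0.06]],[[28,-50,0],[0,0,0.06]],[[28,-50,0],[0,0,0.06]],[[28,-50,0],[0,0,0.06]],[[28,-50,0],[0,0,0.06]],[[28,-50,0],[0,0,0.06]]]' 0
```

```text
time: 2.1
tool_pos: [544.5, -119.7, 248.8]
tcp_rot: [-3.142, 0.0, -2.827]
contact_force: [0.7, -0.4, -0.6]
grip_width: 91.8
```

```bash
python3 -m handwheel '[[[18,-36,0],[0,0,0.006]],[[18,-36,0],[0,0,0]],[[18,-35,0],[0,0,0]],[[0,0,-25],[0,0,0]],[[0,0,-15],[0,0,0]],[[0,0,0],[0,0,0]]]'
python3 - <<'E'
from h import *
print(get_obs()['joint_positions'])
c=look('wrist','w1',['shaker_clamp_grip','salt_shaker']); print(proj(c,(598.5,-226.7,130)),proj(c,(655.5,-207.8,90)))
E
```

```text
time: 2.85
tool_pos: [597.0, -224.1, 207.4]
tcp_rot: [3.139, -0.002, -2.822]
contact_force: [-0.3, -0.1, 0.6]
grip_width: 92.1
[-4.79271556e-01  5.83526246e-01  1.24531714e+00  1.02752894e-04
  1.31595191e+00 -2.36975096e+00]
wrist salt_shaker 0.86 [ 648. -217.   92.]
(np.float64(280.97516037559507), np.float64(229.45988920778285)) (np.float64(281.81950084937966), np.float64(275.2712903868372))
```

View pics/w1.png

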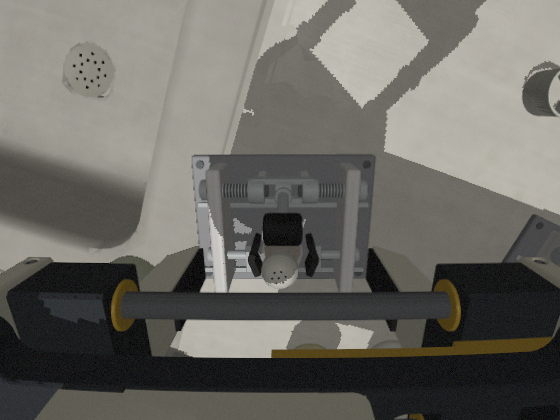

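The view shows the barrel at (282,229), and the projection gives (281,229.5), so the alignment is good. I'll descend and pinch.

```bash
python3 -m handwheel '[[[1.5,-2.5,-25],[0,0,0]],[[0,0,-25],[0,0,0]],[[0,0,-24],[0,0,0]],[[0,0,0],[0,0,0]]]' 0 && python3 -m handwheel '[[[0,0,0],[0,0,0]],[[0,0,0],[0,0,0]],[[0,0,0],[0,0,0]],[[0,0,0],[0,0,0]],[[0,0,0],[0,0,0]],[[0,0,0],[0,0,0]]]' 0.9
```

```text
time: 3.5
tool_pos: [598.6, -226.7, 133.9]
tcp_rot: [3.14, -0.002, -2.822]
contact_force: [-0.3, -0.1, 0.4]
grip_width: 91.5
time: 4.25
tool_pos: [599.2, -227.3, 134.7]
tcp_rot: [3.142, -0.0, -2.822]
contact_force: [-0.9, -0.7, 0.3]
grip_width: 36.8
```

```bash
python3 -m handwheel '[[[0,0,0],[0,0,0]],[[0,0,0],[0,0,0]],[[0,0,0],[0,0,0]],[[0,0,0],[0,0,0]]]'
python3 - <<'E'
from h import *
p=[631.8,-215.7,.3202]
q0=.1436; pts=[]
for q in np.linspace(q0,1.43,13):
    u=-45+85*np.sin(.26-q); pts.append([p[0]+np.cos(p[2])*u,p[1]+np.sin(p[2])*u,49+85*np.cos(.26-q)])
pts=np.array(pts); print(np.diff(pts,axis=0).round(1).tolist(),pts[-1])
E
```

```text
time: 4.75
tool_pos: [598.7, -225.9, 134.7]
tcp_rot: [3.139, -0.001, -2.822]
contact_force: [-2.8, 5.3, 3.3]
grip_width: 27.7
[[-8.6, -2.9, 0.6], [-8.6, -2.9, -0.4], [-8.5, -2.8, -1.4], [-8.4, -2.8, -2.3], [-8.1, -2.7, -3.3], [-7.7, -2.6, -4.2], [-7.2, -2.4, -5.0], [-6.7, -2.2, -5.8], [-6.1, -2.0, -6.5], [-5.4, -1.8, -7.1], [-4.6, -1.5, -7.7], [-3.8, -1.3, -8.2]] [ 514.80139178 -254.49807037   82.16289317]
```

```bash
python3 -m handwheel '[[[-4.3,-1.5,0.3],[0,0,0]],[[-4.3,-1.4,0.3],[0,0,0]],[[-4.3,-1.5,-0.2],[0,0,0]],[[-4.3,-1.4,-0.2],[0,0,0]],[[-4.3,-1.4,-0.7],[0,0,0]],[[-4.2,-1.4,-0.7],[0,0,0]],[[-4.2,-1.4,-1.1],[0,0,0]],[[-4.2,-1.4,-1.2],[0,0,0]],[[-4.1,-1.4,-1.6],[0,0,0]],[[-4,-1.3,-1.7],[0,0,0]],[[-3.9,-1.3,-2.1],[0,0,0]],[[-3.8,-1.3,-2.1],[0,0,0]]]'
```

```text
time: 6.25
tool_pos: [549.9, -242.1, 124.6]
tcp_rot: [3.14, 0.002, -2.822]
contact_force: [-0.4, 8.0, 6.2]
grip_width: 28.0
```

```bash
python3 -m handwheel '[[[-3.6,-1.2,-2.5],[0,0,0]],[[-3.6,-1.2,-2.5],[0,0,0]],[[-3.4,-1.1,-2.9],[0,0,0]],[[-3.3,-1.1,-2.9],[0,0,0]],[[-3.1,-1,-3.2],[0,0,0]],[[-3,-1,-3.3],[0,0,0]],[[-2.7,-0.9,-3.5],[0,0,0]],[[-2.7,-0.9,-3.6],[0,0,0]],[[-2.3,-0.8,-3.8],[0,0,0]],[[-2.3,-0.7,-3.9],[0,0,0]],[[-1.9,-0.7,-4.1],[0,0,0]],[[-1.9,-0.6,-4.1],[0,0,0]]]'
python3 -m handwheel '[[[0,0,0],[0,0,0]],[[0,0,0],[0,0,0]]]'
```

```text
time: 7.75
tool_pos: [514.2, -253.9, 83.9]
tcp_rot: [3.138, -0.002, -2.822]
contact_force: [-6.9, 5.3, 8.3]
grip_width: 28.0
time: 8.0
tool_pos: [514.0, -254.0, 83.4]
tcp_rot: [3.138, -0.002, -2.822]
contact_force: [-6.2, 4.4, 4.2]
grip_width: 27.9
```

```bash
for i in 1; do python3 -m handwheel '[[[-0.5,0,-1.5],[0,0,0]],[[-0.5,0,-1.5],[0,0,0]],[[0,0,0],[0,0,0]]]'; done; python3 -m handwheel '[[[0,0,-1.5],[0,0,0]],[[0,0,-1.5],[0,0,0]],[[0,0,0],[0,0,0]]]'
```

```text
time: 8.38
tool_pos: [513.0, -254.3, 80.9]
tcp_rot: [3.139, -0.002, -2.822]
contact_force: [-7.3, 3.1, 9.2]
grip_width: 27.7
time: 8.75
tool_pos: [513.0, -254.4, 80.4]
tcp_rot: [3.14, -0.002, -2.822]
contact_force: [-14.2, 7.1, 27.2]
grip_width: 27.6
```

```bash
python3 - <<'E'
from h import *
p=[631.8,-215.7,.3202]
a=look('side','side2',['shaker_clamp_grip','salt_shaker']); b=look('top','top2',['shaker_clamp_grip','salt_shaker'])
i=a['img'][220:360,225:385,::-1];j=b['img'][140:270,290:430,::-1]
cv2.imwrite('pics/crop2.png',np.hstack([cv2.resize(i,(400,350)),cv2.resize(j,(377,350))]))
E
```

```text
side shaker_clamp_grip 0.59 [ 590. -255.   50.]
side salt_shaker 0.76 [ 646. -224.   74.]
top shaker_clamp_grip 0.96 [ 585. -230.   59.]
top salt_shaker 0.86 [ 648. -202.   93.]
```

View pics/crop2.png

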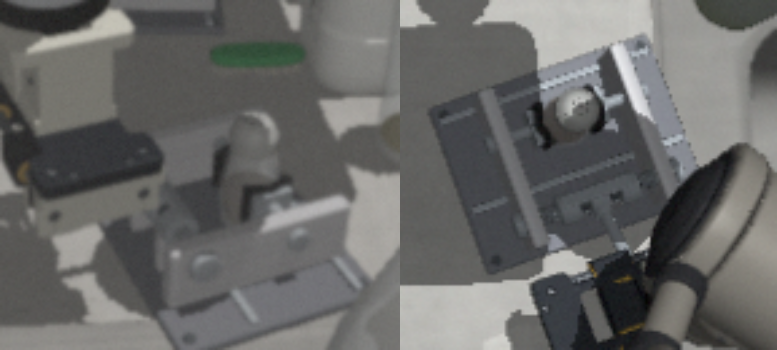

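The vertical force rose to 27 N with z staying at about 80.4, so the lever is at its stop. The shaker is upright between the jaws. I'll ease off, open and retreat upwards.

```bash
python3 -m handwheel '[[[0,0,1.5],[0,0,0]],[[0,0,0],[0,0,0]]]' && python3 -m handwheel '[[[0,0,0],[0,0,0]],[[0,0,0],[0,0,0]],[[0,0,0],[0,0,0]],[[0,0,0],[0,0,0]],[[0,0,0],[0,0,0]],[[0,0,0],[0,0,0]]]' 0 && python3 -m handwheel '[[[0,0,15],[0,0,0]],[[0,0,30],[0,0,0]],[[0,0,40],[0,0,0]],[[0,0,40],[0,0,0]],[[-20,30,30],[0,0,0]],[[-30,50,0],[0,0,0]],[[-30,50,0],[0,0,0]],[[-20,50,0],[0,0,0]],[[0,50,0],[0,0,0]],[[0,0,0],[0,0,0]]]'
python3 - <<'E'
from h import *
a=look('side','side3',['shaker_clamp_grip','salt_shaker']); b=look('top','top3',['shaker_clamp_grip','salt_shaker'])
p=[631.8,-215.7,.3202]
for q in (1.2,1.3,1.4):
    u=-45+85*np.sin(.26-q); P=(p[0]+np.cos(p[2])*u,p[1]+np.sin(p[2])*u,46+85*np.cos(.26-q))
    print(q,np.round(proj(a,P),1),np.round(proj(b,P),1))
i=a['img'][140:360,225:385,::-1];j=b['img'][140:270,290:430,::-1]
cv2.imwrite('pics/crop3.png',np.hstack([cv2.resize(i,(400,550)),cv2.resize(j,(377,350)).repeat(1,0) if 0 else cv2.copyMakeBorder(cv2.resize(j,(377,350)),0,200,0,0,0)]))
E
```

```text
time: 9.3
tool_pos: [513.1, -254.3, 80.6]
tcp_rot: [3.139, -0.002, -2.822]
contact_force: [-11.4, 4.2, 17.4]
grip_width: 27.6
time: 10.05
tool_pos: [514.5, -255.2, 78.9]
tcp_rot: [3.141, -0.0, -2.822]
contact_force: [-0.1, -0.5, -0.6]
grip_width: 83.1
time: 11.3
tool_pos: [414.2, -22.7, 235.2]
tcp_rot: [-3.141, 0.002, -2.818]
contact_force: [-0.3, -0.3, 0.3]
grip_width: 91.9
side shaker_clamp_grip 0.75 [ 571. -248.   54.]
side salt_shaker 0.6 [ 645. -223.   73.]
top shaker_clamp_grip 0.67 [ 574. -237.   59.]
top salt_shaker 0.57 [ 649. -202.   95.]
1.2 [251.1 286.7] [380.3 242.6]
1.3 [248.4 290.9] [380.2 244.8]
1.4 [246.2 295.1] [380.  246.7]
```

View pics/crop3.png

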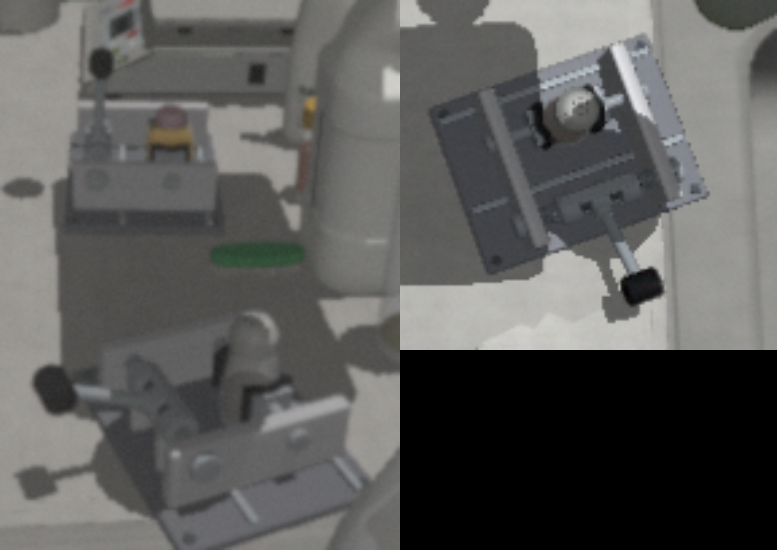

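The barrel now sits at side pixel (247,295.6) and top pixel (379.5,246). For q = 1.4 I predicted (246.2,295.1) and (380,246.7), so it's at the stop. The shaker is upright, and the jar holder's lever is still up.

```bash
python3 -c "
from plant import bot; print(bot.close_job())"
```

```text
the job is handed in; nothing more can be done
None
```

The salt shaker's clamp lever is down at its stop, and I handed the job in at about 11.4 s. I pinched the barrel grip, swung it along its arc towards the robot, eased off, opened the fingers and moved the arm clear.

- **Lever at its stop:** pressing further at the end raised the vertical force to 27 N without the tool going lower. After release, the barrel matched the positions predicted for q ≈ 1.4 rad to within 1 px in both the side and top views.
- **Shaker:** it stands upright between the jaws in both views. The detector put it within about 5 mm of where it started.
- **Jar holder:** I never went near it. Its lever still shows upright in the last side view, but I judged that by eye and did not measure it.
- **Robot:** the gripper is open, and the force reading is about zero with the arm clear of everything.
- **Disagreement:** the detector's positions for the grip were well off the barrel throughout, apparently picking out the sleeve. I relied on my own fit to the pictures instead.

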